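# Stir the agitator balls in their dish

## Robot

A 7-joint arm with a two-finger parallel gripper is mounted at the origin on a cart in front of the work surface, level with it; the furniture and walls round the work are solid. World frame = base frame: x ahead of the robot, y to its left, z up, the work surface at z = 0. Lengths are in m, angles in rad, forces in N, time in s.
With the tool pointing down it reaches from about 0.4 to 0.85 m from the base axis. Payload 4.5 kg.
Tool frame: the origin (TCP) lies at the very end of the fingers, on their centre line; the grasp point (between the pads) lies 19 mm behind it (r.pinch_z is the distance from the TCP to the grasp point, in m); z points along the fingers, y is the line along which they close (so a half turn about z gives the same grasp; the last joint's range is limited). The gripper opens to 88 mm and grips with 3 to 60 N. Pads are 18 mm wide; open, the fingers measure 123 mm over their backs; the gripper's body (75 mm by 187 mm) begins 45 mm behind the grasp point.
Start: joints at [1.234, 0.689, -0.195, 1.565, 0.157, 0.902, -0.215], TCP at [0.227, -0.583, 0.208] pointing down, gripper open.
Joint ranges: [-3.01, 3.01], [-0.46, 2.08], [-1.47, 1.51], [0.13, 2.56], [-1, 4.14], [0.04, 2.09], [-2.66, 2.66]. Speed limits (rad/s): [2.57, 2.57, 3.14, 3.14, 3.14, 3.14, 3.14].

## Interface

Orientations are given as a unit quaternion [x, y, z, w].
In Python, from plant import r, cams gives the robot as it stands.
- The arm moves only by the shell command python3 -m pendant 'ROWS' [FORCE]. ROWS is JSON, a list of rows, each a list of 3 entries, a list of its own where there are three numbers: the closure, from -1 (fully open) to 1 (shut), then the shift along the tool's x, y, z in mm, then the turn, a rotation vector about the tool's x, y, z in degrees. A call has 1 to 8 rows; each row shifts and turns the commanded pose from where the row before left it, along the tool's axes as they then stand; what a row does not reach is not made up. A row lasts 1/8 s, in which the tool goes at most 62.5 mm and 10.7 degrees, less where a joint would pass 70% of its speed; a pose out of reach is approached as far as the arm can. A call with a gripper value outside its range is refused whole. The fingers move at their own pace and stop on an object; FORCE is the grip in N (left out, the last holds). Time passes only in rows, so rows that do not move let the fingers close. It gives the time, the measured TCP pose, the force, the opening and the grip force at its end, in the units of the state.
- r.get_state(): the state, without advancing time (a new reading comes with each control period).
- cams.snapshot(name): name is "scene" or "top" or "wrist"; returns a dict with "img" (384x512x3 uint8, red, green, blue), "camera_matrix" (3x3 intrinsics, pixels), "camera_from_world" (4x4, takes a point from world to camera coordinates); the wrist camera has in their place "tool_from_camera" (4x4, takes a point from camera to tool coordinates, whose origin is the TCP and whose axes are the flange's). Camera axes: x right, y up, looking along -z (the intrinsics and any distortion apply to the point x, -y, -z); pixel columns grow to the right and rows downward; lengths in m; the calibration is good to about 2 mm. A picture is of the moment at which its call begins: read the wrist's pose just before it. There is no depth.
- r.finish_job(): hands the job in; it is judged then, once.
The state is a dict: "clock": time; "q": joint angles; "qd": joint speeds; "joint_torque": joint torques, N m; "tool_pos": TCP position; "eef_rot": TCP orientation; "contact_force": force on the tool from outside, world axes, zero at the start; "moment": the same for the moment, N m; "opening": opening from 0.0 (shut) to 1.0 (fully open); "finger_force": force on a finger pad.
Only numpy, scipy, OpenCV 4.12 (cv2) and the standard library are available. Lean on these libraries where they do the work, as an engineer would, in place of code of your own. Each camera call takes 0.05 s, during which the arm holds its last target. There are 200 camera calls.

## Task

Turn over the ceramic agitator balls drying in their steel dish: take the blue-handled mixing rod out of its white block, lower its foot close to the bottom of the dish that holds the balls, on the side nearest the robot, and stir two full rounds counter-clockwise as seen from above, through the ring in which the balls lie, so that the orange ball is pushed out of its place but stays in the dish. Then put the rod back in its block, fully down, and let go.

Things in the scene. Friction and masses are not known exactly. Their poses are not given: they have to be found in the camera images.
- mixing_rod: Mixing rod, 200 mm long, about 120 g, standing upright in the hole of the white block at the start. Lower 130 mm a straight steel rod 14 mm across; upper 70 mm a round blue handle 24 mm across, to be gripped from above at about 165 mm over the foot. Origin: centre of the flat foot (its lowest point); z points along the rod to the handle.
- rod_block: White plastic block, 80 x 80 x 60 mm high, fixed to the bench right of the tall grey machine column (keep the arm clear of that: it fills x > 0.45 m, y from -0.07 to 0.25 m), with one hole: 26 mm across, 50 mm deep (the hole's floor is 10 mm above the origin), the mouth widened by a 6 mm chamfer. Origin: centre of the underside, on the hole's axis; z up.
- ball_dish: Open round steel dish holding six balls (the like dish with a red chuck part is not meant), fixed. Inside radius 67 mm at the floor, 72 mm at the rim, wall 3 mm, rim 45 mm and flat floor 5 mm above the bench. Origin: centre of the underside; z up, x away from the robot, y to its left (yaw always 0). Stirring 33 mm from the centre leaves a ball room to pass between rod and wall.
- orange_ball_center (a point): Centre of the orange ball, 20 mm across, 15 g, rolling freely, in the dish with five white ones like it. At the start the six lie in a half ring of 40 mm radius round the dish's centre, from the right over the far side to the left, the orange one at any place of it; the near side and the middle are free.
Mind the look-alikes: they are no part of the job. Leave any green look-alike of the mixing_rod alone.

How it is judged:
On the way, in this order (a step that is already met when the one before it is completed fails the run):
1. first round: the rod's foot is low in the ball dish, on the side nearest the robot (x of mixing_rod in the frame of ball_dish between -0.07 and -0.018 m and y of mixing_rod in the frame of ball_dish between -0.018 and 0.018 m and z of mixing_rod in the frame of ball_dish below 0.02 m), for 0.02 s.
2. first round: the rod's foot is low in the ball dish, on the side to the robot's right (y of mixing_rod in the frame of ball_dish between -0.07 and -0.018 m and x of mixing_rod in the frame of ball_dish between -0.018 and 0.018 m and z of mixing_rod in the frame of ball_dish below 0.02 m), for 0.02 s.
3. first round: the rod's foot is low in the ball dish, on the side far from the robot (x of mixing_rod in the frame of ball_dish between 0.018 and 0.07 m and y of mixing_rod in the frame of ball_dish between -0.018 and 0.018 m and z of mixing_rod in the frame of ball_dish below 0.02 m), for 0.02 s.
4. first round: the rod's foot is low in the ball dish, on the side to the robot's left, and the orange ball has been pushed from its starting place (8 mm or more) (y of mixing_rod in the frame of ball_dish between 0.018 and 0.07 m and x of mixing_rod in the frame of ball_dish between -0.018 and 0.018 m and z of mixing_rod in the frame of ball_dish below 0.02 m and distance of orange_ball_center from where it was at the start of the episode above 0.008 m), for 0.02 s.
5. second round: the rod's foot is low in the ball dish, on the side nearest the robot (all of step 1), for 0.02 s.
6. second round: the rod's foot is low in the ball dish, on the side to the robot's right (all of step 2), for 0.02 s.
7. second round: the rod's foot is low in the ball dish, on the side far from the robot (all of step 3), for 0.02 s.
8. second round: the rod's foot is low in the ball dish, on the side to the robot's left (y of mixing_rod in the frame of ball_dish between 0.018 and 0.07 m and x of mixing_rod in the frame of ball_dish between -0.018 and 0.018 m and z of mixing_rod in the frame of ball_dish below 0.02 m), for 0.02 s.
At the end, for the whole second after the job is handed in: The rod stands at rest in the hole of its block, its foot within 8 mm of the hole's floor and 15 mm of its axis, leaning less than 15 degrees, and the orange ball lies in the ball dish (horizontal distance between mixing_rod and rod_block below 0.015 m and z of mixing_rod in the frame of rod_block below 0.018 m and angle between mixing_rod's own z axis and vertical below 0.26 rad and linear speed of mixing_rod below 0.03 m/s and horizontal distance between orange_ball_center and ball_dish below 0.072 m and z of orange_ball_center in the frame of ball_dish below 0.045 m); the robot touches nothing.
It also fails if it takes over 64 s, if anything falls off the work surface, if the arm or the gripper's body presses on something with over 40 N, if the wrist force passes 120 N, or if a joint passes its speed limit or range.

## Working session

There is one attempt and no reset: what is moved stays moved. The work goes in short steps, Python scripts to look and compute and a shell command to move; the robot and the scene stay as the last step left them, time stands still between calls to the robot, and variables do not carry over. Pictures are saved under pics/ and viewed, at most 12 in all, crops included, and the job is handed in when it is done.

```bash
ls; mkdir -p pics; python3 - <<'E'
from plant import r,cams
import cv2,numpy as np,pickle
s=r.get_state();print({k:np.round(v,3).tolist() for k,v in s.items()})
d={n:cams.snapshot(n) for n in("scene","top","wrist")}
d['state']=s
pickle.dump(d,open('s0.pkl','wb'))
cv2.imwrite('pics/a.png',cv2.resize(np.hstack([d['scene']['img'],d['top']['img']])[:,:,::-1],(800,300),interpolation=cv2.INTER_AREA))
cv2.imwrite('pics/top.png',cv2.resize(d['top']['img'][:,:,::-1],(768,576)))
for n in d:
  if n!='state':
    print(n,[ (k,np.round(v,4).tolist()) for k,v in d[n].items() if k!='img'])
E
```

```text
pics
{'clock': 0.0, 'q': [1.234, 0.69, -0.195, 1.566, 0.157, 0.902, -0.215], 'qd': [0.0, 0.001, 0.001, 0.001, 0.001, 0.001, -0.0], 'joint_torque': [-0.0, -52.755, -1.266, -15.342, -0.053, 0.007, 0.0], 'tool_pos': [0.226, -0.582, 0.207], 'eef_rot': [0.983, 0.184, -0.0, -0.001], 'contact_force': [0.421, 0.343, 0.225], 'moment': [0.052, -0.044, 0.008], 'finger_force': 0.0, 'opening': 0.998}
scene [('camera_matrix', [[370.5534, 0.0, 253.7815], [0.0, 370.5534, 189.7487], [0.0, 0.0, 1.0]]), ('camera_from_world', [[0.5435, 0.8391, 0.0229, -0.0938], [-0.497, 0.2997, 0.8144, 0.3111], [0.6764, -0.454, 0.5799, -1.3577], [0.0, 0.0, 0.0, 1.0]])]
top [('camera_matrix', [[470.1795, 0.0, 254.2188], [0.0, 470.1795, 193.7932], [0.0, 0.0, 1.0]]), ('camera_from_world', [[0.0041, -0.9996, -0.0288, -0.2431], [0.9914, 0.0003, 0.1309, -0.5409], [-0.1308, -0.0291, 0.991, -0.8345], [0.0, 0.0, 0.0, 1.0]])]
wrist [('camera_matrix', [[269.763, 0.0, 254.8965], [0.0, 269.763, 190.7], [0.0, 0.0, 1.0]]), ('tool_from_camera', [[0.0008, 0.9663, 0.2573, 0.0661], [1.0, -0.0007, -0.0004, 0.0], [-0.0002, 0.2573, -0.9663, -0.177], [0.0, 0.0, 0.0, 1.0]])]
```

View pics/a.png

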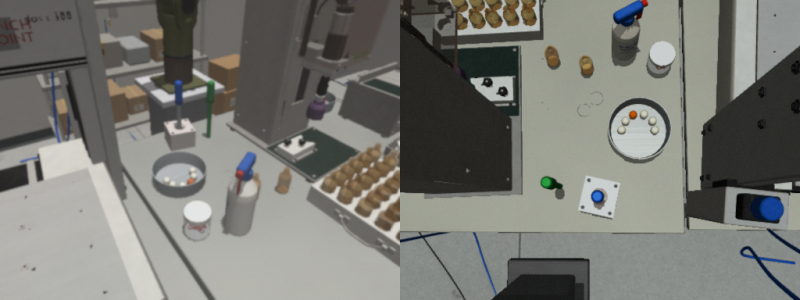

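View pics/top.png

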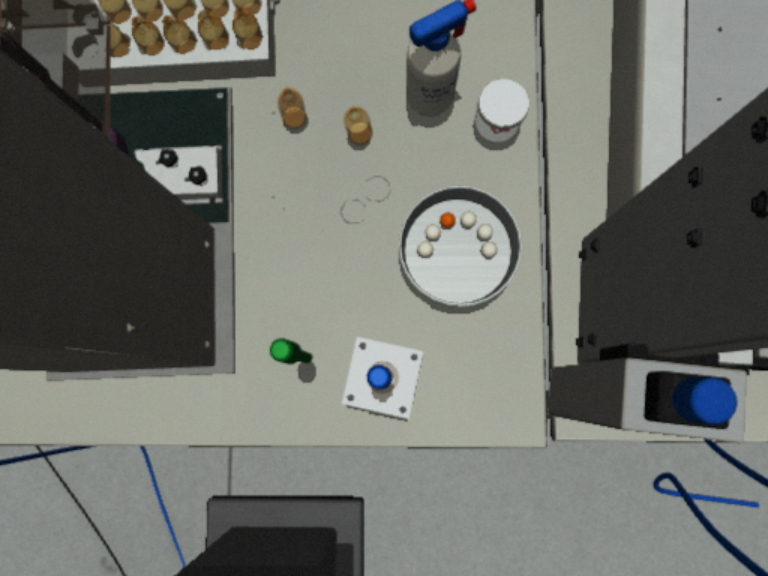

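The top view shows the ball dish at (460,247), the block at (382,378) with the blue rod in it, and the green decoy at (285,350), all in 768-wide pixels. Next I'll measure from both views.

```bash
cat > h.py <<'E'
import numpy as np,cv2,pickle
from scipy.spatial.transform import Rotation as R
def cam(d,state=None):
    K=d['camera_matrix']
    if 'camera_from_world' in d: T=np.linalg.inv(d['camera_from_world'])
    else:
        W=np.eye(4);W[:3,:3]=R.from_quat(state['eef_rot']).as_matrix();W[:3,3]=state['tool_pos'];T=W@d['tool_from_camera']
    return K,T
def ray(c,uv):
    K,T=c;p=np.linalg.solve(K,[uv[0],uv[1],1.]);v=T[:3,:3]@np.array([p[0],-p[1],-p[2]]);return T[:3,3],v/np.linalg.norm(v)
def plane(c,uv,z):
    o,v=ray(c,uv);return o+v*(z-o[2])/v[2]
def tri(c1,u1,c2,u2):
    o1,v1=ray(c1,u1);o2,v2=ray(c2,u2)
    s=np.linalg.lstsq(np.c_[v1,-v2],o2-o1,rcond=None)[0]
    a=o1+s[0]*v1;b=o2+s[1]*v2;return (a+b)/2,np.linalg.norm(a-b)
def mask(img,lo,hi): return cv2.inRange(cv2.cvtColor(img,cv2.COLOR_RGB2HSV),lo,hi)
def blobs(m,amin=8):
    n,l,s,c=cv2.connectedComponentsWithStats(m);return [(s[i].tolist(),c[i].round(2).tolist()) for i in range(1,n) if s[i,4]>=amin]
E
python3 - <<'E'
from h import *
d=pickle.load(open('s0.pkl','rb'))
for n in('scene','top'):
    im=d[n]['img']
    print(n,'blue',blobs(mask(im,(105,150,60),(125,255,255)),30))
    print(n,'orange',blobs(mask(im,(3,170,120),(15,255,255)),8))
    print(n,'white',blobs(mask(im,(0,0,195),(180,50,255)),15))
s=d['scene']['img'];t=d['top']['img']
a=cv2.resize(s[90:290,180:310],None,fx=3,fy=3,interpolation=3)
b=cv2.resize(t[110:290,210:360],None,fx=2.6,fy=2.6,interpolation=3)
c=np.zeros((600,400+400,3),np.uint8);c[:600,:390]=a;c[:468,400:790]=b
cv2.imwrite('pics/b.png',c[:,:,::-1])
E
```

```text
scene blue [([224, 103, 9, 7, 49], [228.12, 106.02]), ([317, 197, 8, 9, 48], [320.56, 200.0]), ([307, 205, 14, 12, 72], [313.1, 211.03])]
scene orange []
scene white [([248, 90, 20, 13, 82], [257.04, 96.35]), ([176, 98, 15, 9, 92], [183.68, 101.8]), ([276, 107, 8, 6, 32], [278.69, 109.53]), ([235, 112, 28, 11, 116], [249.12, 117.4]), ([195, 115, 28, 15, 219], [208.6, 122.35]), ([213, 154, 34, 17, 292], [229.84, 162.7]), ([358, 174, 42, 23, 280], [377.95, 187.18]), ([50, 178, 159, 206, 7201], [134.21, 270.92]), ([243, 214, 7, 5, 26], [246.12, 216.19]), ([245, 221, 7, 6, 26], [247.81, 223.58]), ([497, 220, 7, 7, 30], [499.8, 222.63]), ([210, 226, 7, 6, 34], [213.0, 228.74]), ([400, 229, 112, 83, 1007], [470.09, 269.12]), ([476, 228, 18, 14, 66], [484.92, 233.52]), ([218, 232, 7, 5, 28], [220.71, 234.07]), ([230, 233, 7, 5, 24], [233.33, 234.75]), ([310, 233, 17, 17, 186], [318.36, 242.22]), ([463, 245, 8, 7, 38], [466.05, 247.68]), ([235, 257, 36, 27, 770], [252.47, 269.95])]
top blue [([274, 1, 38, 25, 449], [292.09, 13.05]), ([288, 22, 11, 8, 42], [293.4, 25.83]), ([245, 244, 16, 15, 187], [252.27, 251.01]), ([460, 252, 31, 31, 760], [474.93, 266.82]), ([94, 298, 30, 81, 137], [107.96, 336.72]), ([437, 320, 18, 11, 50], [444.4, 326.86]), ([458, 329, 48, 9, 131], [481.24, 333.19])]
top orange [([294, 142, 9, 9, 64], [297.94, 146.03])]
top white [([320, 53, 33, 31, 755], [335.52, 67.68]), ([310, 142, 5, 6, 26], [312.12, 144.69]), ([278, 144, 14, 5, 34], [284.41, 145.91]), ([271, 150, 68, 52, 1946], [303.14, 179.62]), ([286, 151, 6, 6, 28], [288.21, 153.5]), ([321, 151, 6, 5, 26], [323.31, 153.12]), ([280, 163, 7, 5, 27], [283.19, 164.89]), ([323, 163, 7, 5, 26], [325.92, 165.08]), ([228, 225, 54, 54, 1442], [254.7, 250.45])]
```

View pics/b.png

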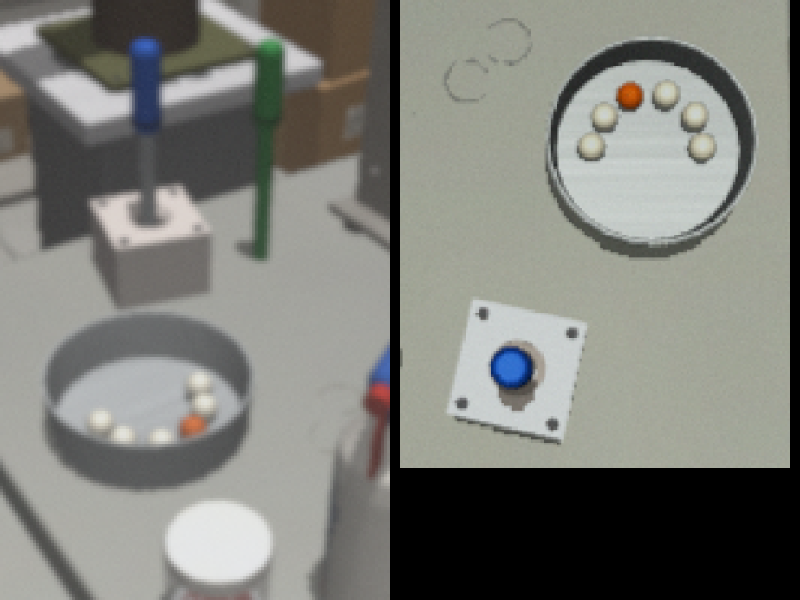

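The crops show the handle upright with its top at (512,368), the block screws around (517,368), and the rim spanning x 546..755 and y 37..245. Orange is the fourth ball from the robot's right. I'll turn these into positions.

```bash
python3 - <<'E'
from h import *
d=pickle.load(open('s0.pkl','rb'));S=cam(d['scene']);T=cam(d['top'])
s=lambda u,v:((u+.5)/3-.5+180,(v+.5)/3-.5+90)
t=lambda u,v:((u-400+.5)/2.6-.5+210,(v+.5)/2.6-.5+110)
p=lambda *a:print(*[np.round(x,4) if not isinstance(x,str) else x for x in a])
p('handle top',*tri(S,s(145,44),T,t(512,368)), 'plane.21',plane(T,t(512,368),.21),plane(S,s(145,44),.21))
p('blk',*tri(S,s(153,218),T,t(517.5,368.2)))
sc=[(127,240),(202,228),(174,190),(101,203)]
p('blk top plane T',plane(T,t(517.5,368.2),.06))
for c in [(472,299),(586,323),(562,435),(447,412)]: p(' corner',plane(T,t(*c),.06))
for c in [(90,205),(183,187),(212,232),(115,250)]: p(' cornerS',plane(S,s(*c),.06))
# dish rim
for z in(.045,):
  p('rim',[plane(T,t(*c),z) for c in [(546,141),(755,141),(650,37),(650,245)]])
  p('rimS',[plane(S,s(*c),z)[:2] for c in [(44,385),(251,385),(148,314)]])
B=np.array([plane(T,t(*c),.015)[:2] for c in [(591,147),(605,116),(630,96),(666,94),(694,116),(702,146)]])
A=np.c_[2*B,np.ones(6)];x=np.linalg.lstsq(A,(B**2).sum(1),rcond=None)[0]
p('balls',B,'c',x[:2],'r',np.sqrt(x[2]+x[0]**2+x[1]**2))
p('floor',[plane(T,t(*c),.005) for c in [(555,150),(741,150),(650,240)]])
E
```

```text
handle top [ 0.4349 -0.245   0.2088] 0.0008 plane.21 [ 0.4347 -0.2453  0.21  ] [ 0.4375 -0.246   0.21  ]
blk [ 0.4368 -0.2428  0.0573] 0.0031
blk top plane T [ 0.436  -0.2443  0.06  ]
 corner [ 0.4826 -0.2131  0.06  ]
 corner [ 0.4666 -0.2905  0.06  ]
 corner [ 0.3917 -0.2742  0.06  ]
 corner [ 0.4066 -0.1969  0.06  ]
 cornerS [ 0.3963 -0.2783  0.06  ]
 cornerS [ 0.4101 -0.1958  0.06  ]
 cornerS [ 0.4845 -0.2136  0.06  ]
 cornerS [ 0.4679 -0.2934  0.06  ]
rim [[ 0.5949 -0.2633  0.045 ]
 [ 0.5947 -0.4095  0.045 ]
 [ 0.6699 -0.337   0.045 ]
 [ 0.5214 -0.3355  0.045 ]]
rimS [[ 0.5719 -0.4053]
 [ 0.6457 -0.2842]
 [ 0.5372 -0.3036]]
balls [[ 0.5963 -0.2959]
 [ 0.6193 -0.3062]
 [ 0.6342 -0.3245]
 [ 0.6356 -0.3507]
 [ 0.6192 -0.3708]
 [ 0.5969 -0.3763]] c [ 0.5968 -0.3371] r 0.04
floor [[ 0.596  -0.2697  0.005 ]
 [ 0.5959 -0.4059  0.005 ]
 [ 0.5294 -0.3388  0.005 ]]
```

```bash
python3 - <<'E'
from h import *
d=pickle.load(open('s0.pkl','rb'));S=cam(d['scene']);T=cam(d['top'])
cv2.imwrite('pics/c.png',cv2.resize(d['scene']['img'][:,:,::-1],(768,576),interpolation=3))
cv2.imwrite('pics/w.png',d['wrist']['img'][:,:,::-1])
s=lambda u,v:((u+.5)/3-.5+180,(v+.5)/3-.5+90)
print('green top',tri(S,s(269,46),T,(188.5,233)),'bottle blue nozzle red tip',tri(S,(304.5,220),T,(313,4)))
print('cam pos',S[1][:3,3],T[1][:3,3])
E
```

```text
green top (array([ 0.46133382, -0.14951261,  0.19706689]), np.float64(0.0005179719929847789)) bottle blue nozzle red tip (array([ 0.8228418 , -0.33846246,  0.19101538]), np.float64(0.0006615868767598662))
cam pos [ 1.12402855 -0.63094213  0.5362084 ] [ 0.42810928 -0.26709584  0.89074442]
```

View pics/c.png

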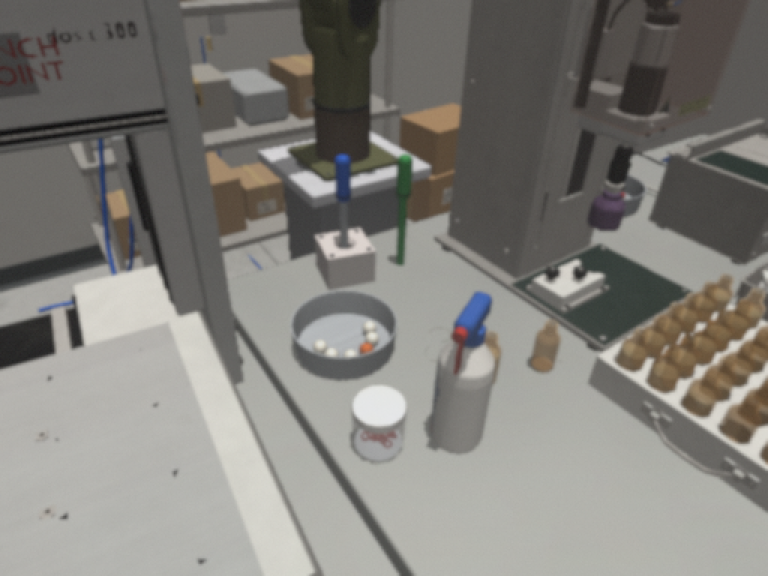

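View pics/w.png

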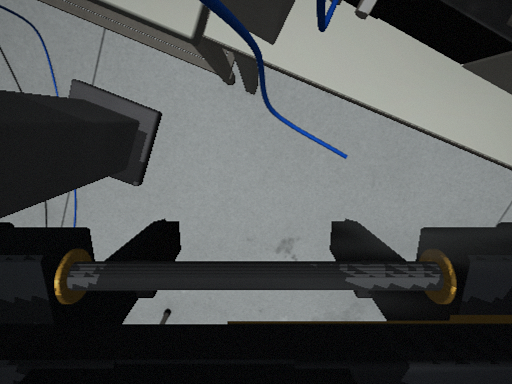

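The scene view shows a tall post with a panel on the robot's right, its foot at (240,380) px. I'll locate the foot before moving.

```bash
python3 - <<'E'
from h import *
d=pickle.load(open('s0.pkl','rb'));S=cam(d['scene']);T=cam(d['top'])
for n,c,u in [('S foot',S,(241,380)),('S left of foot',S,(213,372)),('T',T,(552,371)),('T',T,(552,438)),('T dark near',T,(580,358)),('T dark far',T,(582,240)),('crack',T,(545,300))]:
  print(n,plane(c,(u[0]/1.5,u[1]/1.5),0)[:2].round(3))
E
```

```text
S foot [ 0.586 -0.489]
S left of foot [ 0.552 -0.516]
T [ 0.445 -0.454]
T [ 0.363 -0.452]
T dark near [ 0.461 -0.489]
T dark far [ 0.611 -0.497]
crack [ 0.534 -0.448]
```

```bash
python3 -m pendant '[[-1,[13,-26,-12],[0,0,0]],[-1,[13,-26,-12],[0,0,0]],[-1,[13,-26,-12],[0,0,0]],[-1,[13,-26,-12],[0,0,0]],[-1,[13,-26,-12],[0,0,0]],[-1,[13,-26,-12],[0,0,0]],[-1,[13,-26,-12],[0,0,0]],[-1,[13,-26,-12],[0,0,0]]]'
python3 -m pendant '[[-1,[0,0,0],[0,0,-8.6]],[-1,[0,0,0],[0,0,-8.6]],[-1,[0,0,0],[0,0,-8.6]],[-1,[0,0,0],[0,0,-8.6]],[-1,[0,0,0],[0,0,-8.6]],[-1,[0,0,0],[0,0,-8.6]],[-1,[0,0,0],[0,0,-8.6]],[-1,[0,0,0],[0,0,-8.6]]]'; python3 -c "
from plant import r
print(r.get_state()['q'])"
```

```text
clock: 1.15
tool_pos: [0.248, -0.3498, 0.3045]
eef_rot: [0.983, 0.184, -0.0, -0.0]
contact_force: [0.2, 0.1, 0.6]
opening: 0.999
finger_force: 0.0
clock: 2.15
tool_pos: [0.2478, -0.3508, 0.3041]
eef_rot: [0.705, 0.709, -0.0, -0.0]
contact_force: [-0.7, -0.6, 0.2]
opening: 0.999
finger_force: 0.0
[ 1.24450536  0.33294668 -0.54298101  1.96475485  0.21715778  0.9010184
  0.5957213 ]
```

```bash
python3 -m pendant '[[-1,[15,27,0],[0,0,0]],[-1,[15,27,0],[0,0,0]],[-1,[15,27,0],[0,0,0]],[-1,[15,27,0],[0,0,0]],[-1,[15,27,0],[0,0,0]],[-1,[15,27,0],[0,0,0]],[-1,[15,26,0],[0,0,0]],[-1,[0,0,0],[0,0,0]]]'
python3 - <<'E'
from plant import r,cams
from h import *
s=r.get_state();w=cams.snapshot('wrist');t=cams.snapshot('top')
c=cam(w,s)
print(s['tool_pos'],s['q'])
for b in blobs(mask(w['img'],(105,150,60),(125,255,255)),40): print(b, plane(c,b[1],.209).round(4))
cv2.imwrite('pics/w2.png',np.hstack([w['img'],t['img'][100:,200:400].copy() if 0 else w['img'][:, :0]])[:,:,::-1])
E
```

```text
clock: 3.15
tool_pos: [0.4376, -0.2441, 0.3041]
eef_rot: [0.705, 0.709, 0.001, -0.0]
contact_force: [0.3, 0.2, -0.2]
opening: 0.997
finger_force: 0.0
[ 0.43758797 -0.24405214  0.30409213] [ 0.78228687  0.44346404 -0.5523523   1.78438202  0.27112365  0.98949838
  0.12783487]
([149, 0, 42, 21, 77], [169.95, 9.36]) [ 0.3618 -0.0848  0.209 ]
([243, 166, 20, 29, 447], [252.4, 181.17]) [ 0.4354 -0.2404  0.209 ]
```

View pics/w2.png

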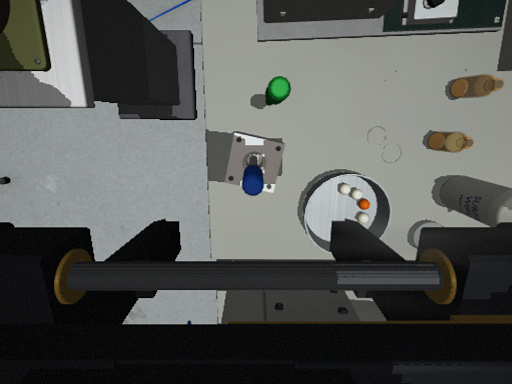

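```bash
python3 -m pendant '[[-1,[-1,-2,25],[0,0,0]],[-1,[0,0,25],[0,0,0]],[-1,[0,0,25],[0,0,0]],[-1,[0,0,25],[0,0,0]],[-1,[0,0,25],[0,0,0]],[-1,[0,0,23],[0,0,0]],[-1,[0,0,0],[0,0,0]],[1,[0,0,0],[0,0,0]]]' 30
python3 -m pendant '[[1,[0,0,0],[0,0,0]],[1,[0,0,0],[0,0,0]],[1,[0,0,0],[0,0,0]],[1,[0,0,0],[0,0,0]],[1,[0,0,0],[0,0,0]]]'
```

```text
clock: 4.25
tool_pos: [0.4338, -0.2476, 0.157]
eef_rot: [0.707, 0.707, -0.0, 0.0]
contact_force: [0.8, -0.3, 1.0]
opening: 0.912
finger_force: 0.0
clock: 4.88
tool_pos: [0.434, -0.2468, 0.1562]
eef_rot: [0.707, 0.707, -0.0, 0.0]
contact_force: [0.1, 0.5, 0.6]
opening: 0.346
finger_force: 0.0
```

```bash
python3 -m pendant '[[1,[0,0,0],[0,0,0]],[1,[0,0,0],[0,0,0]],[1,[0,0,0],[0,0,0]]]'
python3 -m pendant '[[1,[0,0,-15],[0,0,0]],[1,[0,0,-20],[0,0,0]],[1,[0,0,-20],[0,0,0]],[1,[0,0,-20],[0,0,0]],[1,[0,0,-15],[0,0,0]],[1,[0,0,0],[0,0,0]]]'
python3 - <<'E'
from plant import r,cams
from h import *
s=r.get_state();w=cams.snapshot('wrist');t=cams.snapshot('top');sc=cams.snapshot('scene')
print(s['tool_pos'],s['finger_force'],s['opening'])
im=np.zeros((600,800,3),np.uint8)
im[:300,:400]=cv2.resize(w['img'],(400,300));im[:300,400:]=cv2.resize(t['img'][120:300,180:420],(400,300));im[300:,:400]=cv2.resize(sc['img'][60:210,150:350],(400,300))
pickle.dump(dict(scene=sc,top=t,wrist=w,state=s),open('s1.pkl','wb'))
cv2.imwrite('pics/e.png',im[:,:,::-1])
E
```

```text
clock: 5.25
tool_pos: [0.434, -0.2468, 0.1562]
eef_rot: [0.707, 0.707, -0.0, 0.0]
contact_force: [0.2, 0.6, -0.7]
opening: 0.259
finger_force: 30.0
clock: 6.0
tool_pos: [0.4344, -0.247, 0.2469]
eef_rot: [0.707, 0.707, 0.0, 0.001]
contact_force: [-0.1, 0.5, -1.7]
opening: 0.258
finger_force: 30.0
[ 0.43441311 -0.24704468  0.24686173] 29.994846795705143 0.25782216705849514
```

View pics/e.png

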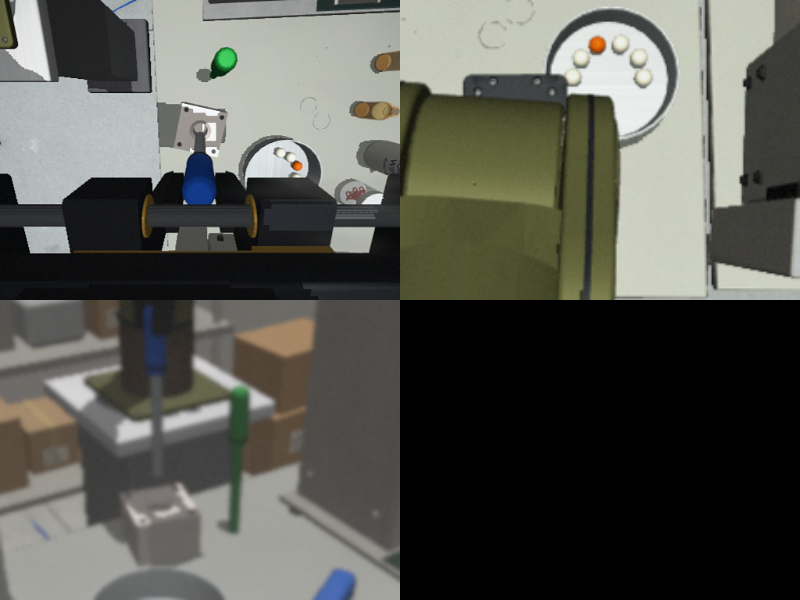

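The rod is lifted clear of the block: its foot is at (157,473) in the scene crop and about (200,135) in the wrist view. I'll triangulate the foot to get its offset in the grip.

```bash
python3 - <<'E'
from h import *
d=pickle.load(open('s1.pkl','rb'));S=cam(d['scene']);W=cam(d['wrist'],d['state'])
for a in [(228.5,145.5),(228.5,147)]:
  for b in [(256,172),(256,166)]: print(a,b,*[np.round(x,4) for x in tri(S,a,W,b)])
print('handle bottom S',plane(S,(150+155/2,60+72/2),0.247+.019-.035))
wi=d['wrist']['img'];v=wi[150:200,235:280]
cv2.imwrite('pics/f.png',np.hstack([cv2.resize(wi[120:220,205:305],(400,400),interpolation=2),cv2.resize(d['scene']['img'][110:160,203:253],(400,400),interpolation=2)])[:,:,::-1])
E
```

```text
(228.5, 145.5) (256, 172) [ 0.4355 -0.2442  0.1042] 0.0025
(228.5, 145.5) (256, 166) [ 0.4339 -0.2399  0.1018] 0.0085
(228.5, 147) (256, 172) [ 0.4357 -0.2447  0.1004] 0.0019
(228.5, 147) (256, 166) [ 0.4341 -0.2403  0.0979] 0.008
handle bottom S [ 0.44070536 -0.24866569  0.231     ]
```

View pics/f.png

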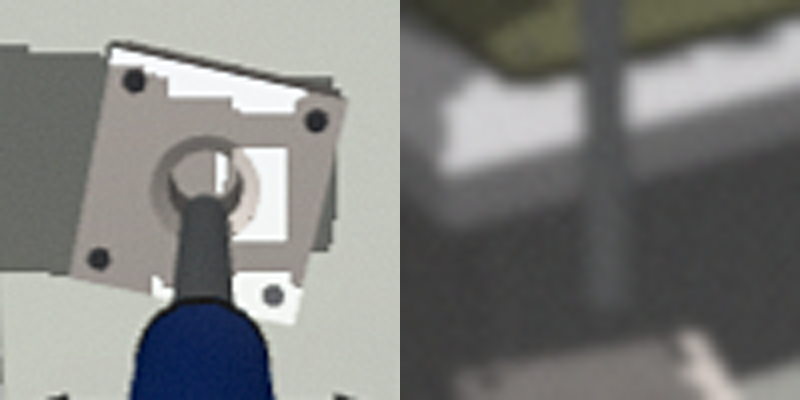

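```bash
python3 -m pendant '[[1,[-18,25],[0,0,0]]]' 2>&1 | tail -1; python3 -m pendant '[[1,[-18,25,0],[0,0,0]],[1,[-18,25,0],[0,0,0]],[1,[-18,25,0],[0,0,0]],[1,[-18,25,0],[0,0,0]],[1,[-18,25,0],[0,0,0]],[1,[-2,2,0],[0,0,0]],[1,[0,0,0],[0,0,0]]]'
python3 - <<'E'
from plant import r,cams
from h import *
s=r.get_state();w=cams.snapshot('wrist');sc=cams.snapshot('scene')
pickle.dump(dict(scene=sc,wrist=w,state=s),open('s2.pkl','wb'))
print(s['tool_pos'])
cv2.imwrite('pics/g.png',np.hstack([cv2.resize(w['img'][90:250,170:330],(400,400),interpolation=2),cv2.resize(sc['img'][120:270,170:320],(400,400),interpolation=2)])[:,:,::-1])
E
```

```text
invalid input at $[0][1]: expected 3 numbers
clock: 7.02
tool_pos: [0.56, -0.338, 0.2452]
eef_rot: [0.707, 0.708, -0.0, -0.001]
contact_force: [0.2, 0.9, -1.1]
opening: 0.257
finger_force: 30.0
[ 0.56003499 -0.33795302  0.2452144 ]
```

View pics/g.png

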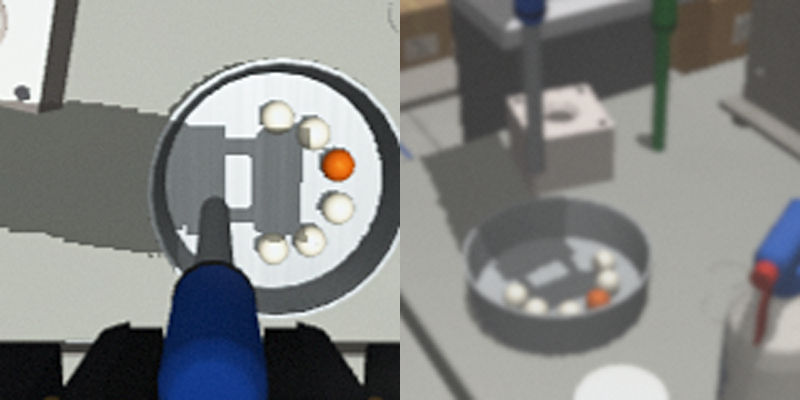

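The foot hangs over the free near side of the dish, with the six balls still in the far half ring. I'll descend next. The first call was a typo and was refused with no motion.

```bash
python3 -m pendant '[[1,[-1,2,20],[0,0,0]],[1,[0,0,20],[0,0,0]],[1,[0,0,20],[0,0,0]],[1,[0,0,15],[0,0,0]],[1,[0,0,12],[0,0,0]],[1,[0,0,0],[0,0,0]]]'
```

```text
clock: 7.88
tool_pos: [0.5624, -0.3395, 0.1585]
eef_rot: [0.707, 0.707, -0.0, -0.001]
contact_force: [0.0, -0.0, -0.1]
opening: 0.259
finger_force: 30.0
```

```bash
python3 -m pendant '[[1,[-8.5,1,0],[0,0,0]],[1,[-8,3.5,0],[0,0,0]],[1,[-7,5,0],[0,0,0]],[1,[-5,7,0],[0,0,0]],[1,[-3.5,8,0],[0,0,0]],[1,[-1,8.5,0],[0,0,0]]]'
python3 -m pendant '[[1,[1,8.5,0],[0,0,0]],[1,[3.5,8,0],[0,0,0]],[1,[5,7,0],[0,0,0]],[1,[7,5,0],[0,0,0]],[1,[8,3.5,0],[0,0,0]],[1,[8.5,1,0],[0,0,0]]]'
python3 - <<'E'
from plant import r,cams
from h import *
w=cams.snapshot('wrist');sc=cams.snapshot('scene')
cv2.imwrite('pics/i.png',np.hstack([cv2.resize(w['img'][90:250,170:330],(400,400),interpolation=2),cv2.resize(sc['img'][120:270,170:320],(400,400),interpolation=2)])[:,:,::-1])
E
```

```text
clock: 8.62
tool_pos: [0.5968, -0.3728, 0.1591]
eef_rot: [0.707, 0.707, 0.0, 0.0]
contact_force: [-0.3, -0.9, -0.7]
opening: 0.261
finger_force: 30.0
clock: 9.38
tool_pos: [0.6292, -0.3389, 0.1593]
eef_rot: [0.707, 0.708, 0.0, -0.0]
contact_force: [0.1, -0.2, -1.8]
opening: 0.263
finger_force: 30.0
```

View pics/i.png

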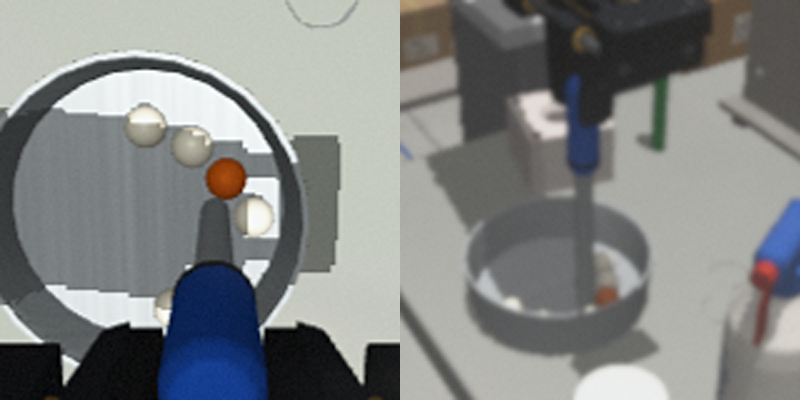

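The rod is low at the far side, with the orange ball directly ahead at (226,178). I'll carry on stirring.

```bash
python3 -m pendant '[[1,[8.5,-1,0.5],[0,0,0]],[1,[8,-3.5,0.5],[0,0,0]],[1,[7,-5,0],[0,0,0]],[1,[5,-7,0],[0,0,0]],[1,[3.5,-8,0],[0,0,0]],[1,[1,-8.5,0],[0,0,0]]]'
python3 - <<'E'
from plant import r,cams
from h import *
s=r.get_state();w=cams.snapshot('wrist');c=cam(w,s)
pickle.dump(dict(wrist=w,state=s),open('s3.pkl','wb'))
for b in blobs(mask(w['img'],(3,170,80),(15,255,255)),15): print(b,plane(c,b[1],.015))
E
```

```text
clock: 10.22
tool_pos: [0.5954, -0.3066, 0.1583]
eef_rot: [0.707, 0.707, -0.0, 0.0]
contact_force: [0.8, -0.1, -1.8]
opening: 0.261
finger_force: 30.0
([284, 172, 15, 16, 187], [291.15, 179.8]) [ 0.63969555 -0.31227259  0.015     ]
```

```bash
python3 - <<'E'
from h import *
for f in('s2.pkl','s3.pkl'):
  d=pickle.load(open(f,'rb'));c=cam(d['wrist'],d['state'])
  for b in blobs(mask(d['wrist']['img'],(3,170,80),(15,255,255)),15): print(f,b,plane(c,b[1],.015))
E
```

```text
s2.pkl ([299, 150, 13, 12, 122], [304.7, 155.6]) [ 0.63486609 -0.32521883  0.015     ]
s3.pkl ([284, 172, 15, 16, 187], [291.15, 179.8]) [ 0.63969555 -0.31227259  0.015     ]
```

The orange ball has moved about 14 mm. Continuing with the second round.

```bash
python3 -m pendant '[[1,[-1,-8.5,0],[0,0,0]],[1,[-3.5,-8,0],[0,0,0]],[1,[-5,-7,0],[0,0,0]],[1,[-7,-5,0],[0,0,0]],[1,[-8,-3.5,0],[0,0,0]],[1,[-8.5,-1,0],[0,0,0]],[1,[0,0,0],[0,0,0]]]'
python3 -m pendant '[[1,[-8.5,1,0],[0,0,0]],[1,[-8,3.5,0],[0,0,0]],[1,[-7,5,0],[0,0,0]],[1,[-5,7,0],[0,0,0]],[1,[-3.5,8,0],[0,0,0]],[1,[-1,8.5,0],[0,0,0]],[1,[0,0,0],[0,0,0]]]'
python3 -m pendant '[[1,[1,8.5,0],[0,0,0]],[1,[3.5,8,0],[0,0,0]],[1,[5,7,0],[0,0,0]],[1,[7,5,0],[0,0,0]],[1,[8,3.5,0],[0,0,0]],[1,[8.5,1,0],[0,0,0]],[1,[0,0,0],[0,0,0]]]'
python3 -m pendant '[[1,[8.5,-1,0],[0,0,0]],[1,[8,-3.5,0],[0,0,0]],[1,[7,-5,0],[0,0,0]],[1,[5,-7,0],[0,0,0]],[1,[3.5,-8,0],[0,0,0]],[1,[1,-8.5,0],[0,0,0]],[1,[0,0,0],[0,0,0]]]'
```

```text
clock: 11.15
tool_pos: [0.5628, -0.3411, 0.1581]
eef_rot: [0.707, 0.707, -0.0, 0.0]
contact_force: [-0.1, 0.9, -1.1]
opening: 0.26
finger_force: 30.0
clock: 12.02
tool_pos: [0.5972, -0.372, 0.1581]
eef_rot: [0.706, 0.708, 0.0, 0.0]
contact_force: [-0.2, 0.2, -1.1]
opening: 0.261
finger_force: 30.0
clock: 12.9
tool_pos: [0.6293, -0.3382, 0.1584]
eef_rot: [0.706, 0.708, 0.0, -0.0]
contact_force: [-0.4, 0.2, -0.8]
opening: 0.262
finger_force: 30.0
clock: 13.78
tool_pos: [0.595, -0.3073, 0.1583]
eef_rot: [0.707, 0.707, -0.0, -0.0]
contact_force: [-0.1, -0.1, -1.1]
opening: 0.258
finger_force: 30.0
```

```bash
python3 -m pendant '[[1,[0,0,-15],[0,0,0]],[1,[0,0,-20],[0,0,0]],[1,[0,0,-20],[0,0,0]],[1,[0,0,-20],[0,0,0]],[1,[0,0,-15],[0,0,0]],[1,[0,0,0],[0,0,0]]]'
python3 -m pendant '[[1,[10,-27,0],[0,0,0]],[1,[10,-27,0],[0,0,0]],[1,[10,-27,0],[0,0,0]],[1,[10,-26,0],[0,0,0]],[1,[10,-26,0],[0,0,0]],[1,[10,-26,0],[0,0,0]],[1,[0,0,0],[0,0,0]]]'
python3 - <<'E'
from plant import r,cams
from h import *
s=r.get_state();w=cams.snapshot('wrist');sc=cams.snapshot('scene')
pickle.dump(dict(scene=sc,wrist=w,state=s),open('s4.pkl','wb'))
print(s['tool_pos'])
W=cam(w,s)
cv2.imwrite('pics/j.png',np.hstack([cv2.resize(w['img'][120:220,205:305],(400,400),interpolation=2),cv2.resize(sc['img'][110:190,190:270],(400,400),interpolation=2)])[:,:,::-1])
E
```

```text
clock: 14.52
tool_pos: [0.5971, -0.3069, 0.2499]
eef_rot: [0.707, 0.707, 0.001, 0.002]
contact_force: [0.3, -0.6, -0.8]
opening: 0.261
finger_force: 30.0
clock: 15.4
tool_pos: [0.4347, -0.2464, 0.2478]
eef_rot: [0.707, 0.707, -0.001, -0.001]
contact_force: [0.1, -0.9, -1.7]
opening: 0.26
finger_force: 30.0
[ 0.43472641 -0.24640982  0.24780603]
```

View pics/j.png

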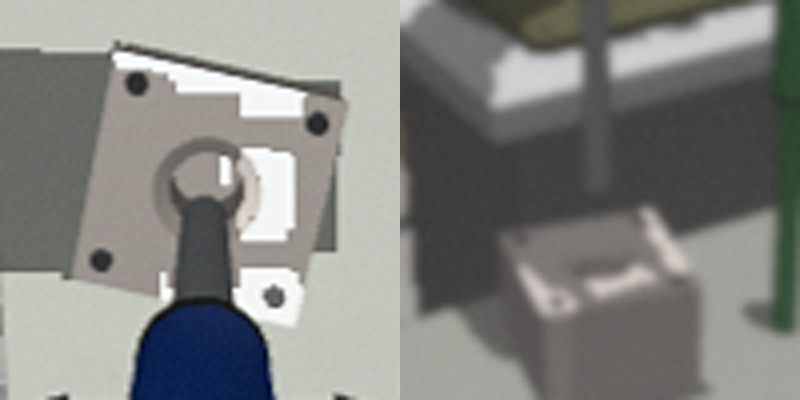

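```bash
python3 - <<'E'
from h import *
d=pickle.load(open('s4.pkl','rb'));W=cam(d['wrist'],d['state']);S=cam(d['scene'])
f=lambda u,v:((u+.5)/4-.5+205,(v+.5)/4-.5+120)
g=lambda u,v:((u+.5)/5-.5+190,(v+.5)/5-.5+110)
print('hole',plane(W,f(207.5,190.7),.06),'mouth',plane(W,f(207,188),.06))
print('foot W',plane(W,f(207,203),.1018),'foot S',plane(S,g(195,186),.1018),'hole S',plane(S,g(198,258),.06))
print('screws S',plane(S,g((521-400+558-400+688-400+648-400)/4,(236+300+268+210)/4),.06))
E
```

```text
hole [ 0.43660644 -0.24451299  0.06      ] mouth [ 0.43643263 -0.24358023  0.06      ]
foot W [ 0.43634165 -0.24097094  0.1018    ] foot S [ 0.43643365 -0.24589396  0.1018    ] hole S [ 0.43474562 -0.24401068  0.06      ]
screws S [ 0.43245391 -0.23940491  0.06      ]
```

The foot and hole agree within about 3 mm, against 6 mm of clearance plus the chamfer, so I'll lower it.

```bash
python3 -m pendant '[[1,[0,0,15],[0,0,0]],[1,[0,0,10],[0,0,0]],[1,[0,0,10],[0,0,0]],[1,[0,0,10],[0,0,0]],[1,[0,0,10],[0,0,0]]]'
python3 -m pendant '[[1,[0,0,10],[0,0,0]],[1,[0,0,10],[0,0,0]],[1,[0,0,8],[0,0,0]],[1,[0,0,5],[0,0,0]],[1,[0,0,2],[0,0,0]],[1,[0,0,0],[0,0,0]]]'
```

```text
clock: 16.12
tool_pos: [0.4371, -0.2469, 0.1926]
eef_rot: [0.707, 0.707, 0.0, 0.0]
contact_force: [-0.2, -0.2, -0.9]
opening: 0.261
finger_force: 30.0
clock: 16.88
tool_pos: [0.4371, -0.2469, 0.1583]
eef_rot: [0.707, 0.707, 0.0, 0.0]
contact_force: [0.5, -0.5, -0.6]
opening: 0.265
finger_force: 30.0
```

```bash
python3 -m pendant '[[1,[0,0,1.5],[0,0,0]],[1,[0,0,0],[0,0,0]],[-1,[0,0,0],[0,0,0]],[-1,[0,0,0],[0,0,0]],[-1,[0,0,0],[0,0,0]],[-1,[0,0,0],[0,0,0]],[-1,[0,0,0],[0,0,0]],[-1,[0,0,0],[0,0,0]]]'
python3 -m pendant '[[-1,[0,0,0],[0,0,0]],[-1,[0,0,-15],[0,0,0]],[-1,[0,0,-25],[0,0,0]],[-1,[0,0,-30],[0,0,0]],[-1,[0,0,-30],[0,0,0]],[-1,[0,0,-30],[0,0,0]],[-1,[0,0,-20],[0,0,0]],[-1,[0,0,0],[0,0,0]]]'
python3 - <<'E'
from plant import r,cams
from h import *
s=r.get_state();w=cams.snapshot('wrist');sc=cams.snapshot('scene');W=cam(w,s);S=cam(sc)
for b in blobs(mask(w['img'],(3,170,80),(15,255,255)),15): print('orange',b,plane(W,b[1],.015))
im=sc['img'];B=mask(im,(100,100,40),(130,255,255))[90:150,215:245]
print('blue S rows',np.where(B.any(1))[0][[0,-1]]+90)
cv2.imwrite('pics/k.png',np.hstack([cv2.resize(w['img'][50:290,150:390],(400,400)),cv2.resize(im[90:290,170:370],(400,400),interpolation=2)])[:,:,::-1])
E
```

```text
clock: 17.88
tool_pos: [0.437, -0.2468, 0.1567]
eef_rot: [0.707, 0.707, 0.0, 0.0]
contact_force: [0.1, -0.8, 0.9]
opening: 0.915
finger_force: 0.0
clock: 18.88
tool_pos: [0.438, -0.247, 0.3088]
eef_rot: [0.707, 0.707, 0.001, 0.002]
contact_force: [0.1, 0.4, -0.8]
opening: 1.004
finger_force: 0.0
orange ([361, 189, 10, 10, 82], [365.63, 193.29]) [ 0.64024699 -0.31174916  0.015     ]
blue S rows [104 134]
```

View pics/k.png

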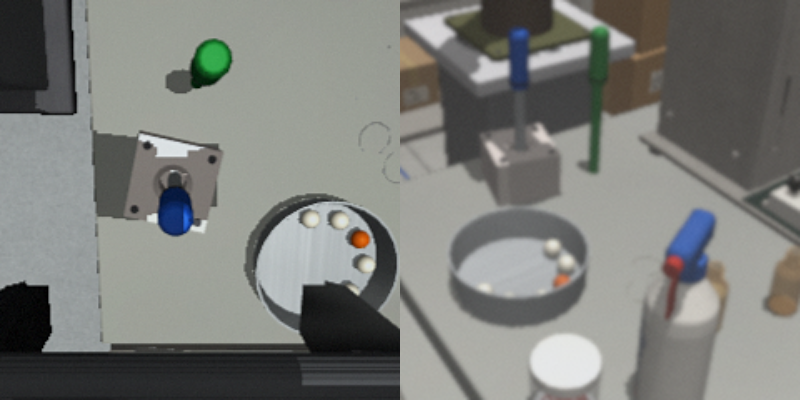

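The rod stands fully down in the block, with its handle on the same pixel rows as at the start. The orange ball is in the dish and the gripper is clear.

```bash
python3 -c "
from plant import r
print(r.finish_job())"
```

```text
the job is handed in; nothing more can be done
None
```

I stirred the balls two full counter-clockwise rounds, put the rod back fully down in its block and let go, and handed the job in at about 19 s; the orange ball moved about 14 mm and stayed in the dish, and no verdict came back.

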